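# Snap the sampler caps home and close the drawer

### The job

The five vials in the autosampler's open drawer have their white snap caps only laid on. With closed fingers, start at the left-hand end (as you face the sampler's front) and run your fingertips gently along the row to the right-hand end, so that the caps go down one after another and every cap is pressed home; then push the drawer by its handle fully into the sampler. Only touch and push, pull no cap up, do not press hard, push the drawer in only when all the caps are down, and leave the bottle, vial and timer beside it where they stand.

Things in the scene. Friction and masses are not known exactly. Their poses are not given: they have to be found in the camera images.
- sampler: small white bench autosampler with dark grey front, fixed, 118 mm deep, 200 wide, 92 high. Origin: centre of its underside, on the worktop; x points from its front to its back (the way the drawer closes), y to its left seen from the front, z up. Front face at x = -59 mm. The roof over the drawer opening begins 65.5 mm above the worktop: loose caps would strike it.
- drawer (a joint): drawer sliding into the sampler along its +x: 0 = right out, 0.070 m = home at its stop. Slides against about 2.5 N and stays where left. It carries five fixed brown glass vials, 24 mm wide, in one straight row along y, 30 mm apart, 37 mm behind the front of the drawer's panel.
- drawer_handle (a point): foremost point, in the middle, of the drawer's steel bow handle: a round bar 9 mm thick, straight for 84 mm along y, its axis 37 mm above the worktop, its front 34.5 mm before the drawer's grey front panel (176 mm wide, 12 to 48 mm above the worktop). Moves with the drawer.
- cap_1 (a joint): cap 1 of the row (1 = left end seen from the sampler's front, +y; 5 = right end): height of the white snap cap on its vial, 0 = loose on the lip, 0.0035 m = pressed right down; negative = pulled up. Slides stiffly, about 4 N, and stays where it is left. It counts as home from 0.0022 m on.
- cap_1_top (a point): highest point (centre) of white cap 1, which moves with it: 66 mm above the worktop when loose, 62.5 mm when pressed right down. Cap 23.6 mm wide; its top is a shallow dome that falls 3 mm to the rim, so a fingertip travelling along the row rides up on each cap and presses it down.
- cap_2 (a joint): cap 2 of the row (1 = left end seen from the sampler's front, +y; 5 = right end): height of the white snap cap on its vial, 0 = loose on the lip, 0.0035 m = pressed right down; negative = pulled up. Slides stiffly, about 4 N, and stays where it is left. It counts as home from 0.0022 m on.
- cap_2_top (a point): highest point (centre) of white cap 2, which moves with it: 66 mm above the worktop when loose, 62.5 mm when pressed right down. Cap 23.6 mm wide; its top is a shallow dome that falls 3 mm to the rim, so a fingertip travelling along the row rides up on each cap and presses it down.
- cap_3 (a joint): cap 3 of the row (1 = left end seen from the sampler's front, +y; 5 = right end): height of the white snap cap on its vial, 0 = loose on the lip, 0.0035 m = pressed right down; negative = pulled up. Slides stiffly, about 4 N, and stays where it is left. It counts as home from 0.0022 m on.
- cap_3_top (a point): highest point (centre) of white cap 3, which moves with it: 66 mm above the worktop when loose, 62.5 mm when pressed right down. Cap 23.6 mm wide; its top is a shallow dome that falls 3 mm to the rim, so a fingertip travelling along the row rides up on each cap and presses it down.
- cap_4 (a joint): cap 4 of the row (1 = left end seen from the sampler's front, +y; 5 = right end): height of the white snap cap on its vial, 0 = loose on the lip, 0.0035 m = pressed right down; negative = pulled up. Slides stiffly, about 4 N, and stays where it is left. It counts as home from 0.0022 m on.
- cap_4_top (a point): highest point (centre) of white cap 4, which moves with it: 66 mm above the worktop when loose, 62.5 mm when pressed right down. Cap 23.6 mm wide; its top is a shallow dome that falls 3 mm to the rim, so a fingertip travelling along the row rides up on each cap and presses it down.
- cap_5 (a joint): cap 5 of the row (1 = left end seen from the sampler's front, +y; 5 = right end): height of the white snap cap on its vial, 0 = loose on the lip, 0.0035 m = pressed right down; negative = pulled up. Slides stiffly, about 4 N, and stays where it is left. It counts as home from 0.0022 m on.
- cap_5_top (a point): highest point (centre) of white cap 5, which moves with it: 66 mm above the worktop when loose, 62.5 mm when pressed right down. Cap 23.6 mm wide; its top is a shallow dome that falls 3 mm to the rim, so a fingertip travelling along the row rides up on each cap and presses it down.
- amber_bottle: brown glass reagent bottle with black cap, 64 mm wide, 118 mm tall, standing beside the sampler's left side; bystander, origin at the centre of its underside
- spare_vial: small vial with blue cap, 15 mm wide, 36 mm tall, standing left of the drawer; bystander, origin at the centre of its underside
- bench_timer: white bench timer, 37 x 64 x 60 mm, standing right of the sampler near its front; bystander, origin at the centre of its underside

How it is judged:
On the way, in this order (a step that is already met when the one before it is completed fails the run):
1. cap 1, next in the row from the left, is pressed down (value of joint cap_1 above 0.0015 m), for 0.05 s.
2. cap 2, next in the row from the left, is pressed down (value of joint cap_2 above 0.0015 m), for 0.05 s.
3. cap 3, next in the row from the left, is pressed down (value of joint cap_3 above 0.0015 m), for 0.05 s.
4. cap 4, next in the row from the left, is pressed down (value of joint cap_4 above 0.0015 m), for 0.05 s.
5. all five caps are pressed home while the drawer is still out (value of joint each of cap_1, cap_2, cap_3, cap_4, cap_5 above 0.0022 m and value of joint drawer below 0.03 m), for 0.2 s.
6. the drawer is pushed fully in (value of joint drawer above 0.067 m), for 0.2 s.
At the end, for the whole second after the job is handed in: The drawer is within 3 mm of its inner stop and all five caps are home (pressed down at least 2.2 of their 3.5 mm), the robot clear of everything (value of joint each of cap_1, cap_2, cap_3, cap_4, cap_5 above 0.0022 m and value of joint drawer above 0.067 m); the robot touches nothing.
It fails at once if the drawer was pushed in with a cap still standing proud (value of joint drawer above 0.03 m and not (value of joint each of cap_1, cap_2, cap_3, cap_4, cap_5 above 0.0022 m)).
It fails at once if a cap was pulled up off its vial (value of joint any of cap_1, cap_2, cap_3, cap_4, cap_5 below -0.0015 m).
It fails at once if the sampler, its drawer, vials or caps were pressed hard (over 40 N) (contact force between the arm and sampler above 40 N).
It fails at once if a bystander was moved more than 15 mm (distance of any of amber_bottle, spare_vial, bench_timer from where it was at the start of the episode above 0.015 m).
It also fails if it takes over 58 s, if anything falls off the work surface, if the arm or the gripper's body presses on something with over 40 N, if the wrist force passes 120 N, or if a joint passes its speed limit or range.

### The arm

A 7-joint arm with a two-finger parallel gripper is mounted at the origin on a cart in front of the work surface, level with it; the furniture and walls round the work are solid. World frame = base frame: x ahead of the robot, y to its left, z up, the work surface at z = 0. Lengths are in m, angles in rad, forces in N, time in s.
With the tool pointing down it reaches from about 0.425 to 0.925 m from the base axis. Payload 6.8 kg.
Tool frame: the origin (TCP) lies at the very end of the fingers, on their centre line; the grasp point (between the pads) lies 19 mm behind it; z points along the fingers, y is the line along which they close (so a half turn about z gives the same grasp; the last joint's range is limited). The gripper opens to 85 mm and grips with 20 to 120 N. Pads are 22 mm wide; open, the fingers measure 114 mm over their backs; the gripper's body (76 mm by 85 mm) begins 54 mm behind the grasp point. The pads swing forward as they close: fully open they stand 13 mm farther back than shut.
Start: joints at [1.16, 0.477, 0.022, 1.555, -0.011, 1.109, -0.083], TCP at [0.201, -0.644, 0.231] pointing down, gripper open.
Joint ranges: [-2.96, 2.96], [-0.34, 2.1], [-1.41, 1.46], [0.24, 2.44], [-1.37, 4.51], [0.17, 1.92], [-2.96, 2.96]. Speed limits (rad/s): [2.39, 2.39, 3.14, 3.14, 3.14, 3.14, 3.14].

### API

Orientations are given as a unit quaternion [w, x, y, z].
In Python, from station import bot, ticket, read_camera, camera_info, get_obs gives the robot as it stands (bot), with the cameras as plain functions, the readings as plain functions and the job (ticket).
- The arm moves only by the tool shift_gripper, called after "Request:" as name([rows], argument=value, ...), one row to a line, values as JSON. Schema: {"type":"object","properties":{"moves":{"type":"array","items":{"type":"array","items":{"type":"array","items":{"type":"number"},"minItems":5,"maxItems":5},"minItems":1,"maxItems":20},"minItems":1,"maxItems":1},"clamp_n":{"type":"number"},"only":{"type":"string"},"quiet":{"type":"boolean"},"lines":{"type":"string"}},"required":["moves"],"additionalProperties":false}. moves is a list that holds a single list of rows (three levels of brackets), with 1 to 20 rows, each of 5 numbers: dx, dy, dz in shares of the most that a row can go, 1 being 50 mm, then a turn about the tool's z in fractions of the full range, 1 being 60 degrees, then the opening from 0.0 (shut) to 1.0 (fully open); each row shifts and turns the commanded pose from where the row before left it, along the tool's axes as they then stand; what a row does not reach is not made up. A row lasts 1/10 s, in which the tool goes at most 0.05 m and 0.15 rad, less where a joint would pass 70% of its speed; a pose out of reach is approached as far as the arm can. The fingers move at their own pace and stop on an object; clamp_n is the grip in N (left out, the last holds). Time passes only in rows, so rows that do not move let the fingers close. The tool returns the time, the measured TCP pose, the force, the opening and the grip force at its end. only (a regular expression) keeps the lines of the reply that match it, lines (a string "A,B") keeps lines A to B, and quiet returns only ok. A shift or turn number past 1, either way, is cut back to 1. Input that does not fit is refused with a message, and nothing moves.
- get_obs(): the state, without advancing time (a new reading comes with each control period).
- read_camera(name): name is "scene" or "top" or "wrist"; returns the picture (480x640x3 uint8, blue, green, red); there is no depth.
- camera_info(name): a dict with "vertical_fov" (degrees; the focal length in pixels is half the picture's height over the tangent of half this angle, whatever the lens; pixels are square), "cx", "cy" (the principal point, pixels), "view" (4x4, takes a point from world to camera coordinates); the wrist camera has in their place "hand_eye" (4x4, takes a point from camera to tool coordinates, whose origin is the TCP and whose axes are the flange's). Camera axes: x right, y up, looking along -z (the intrinsics and any distortion apply to the point x, -y, -z); pixel columns grow to the right and rows downward; lengths in m; the calibration is good to about 2 mm. A picture is of the moment at which its call begins: read the wrist's pose just before it. camera_info takes no time and is no camera call.
- ticket.hand_in(): hands the job in; it is judged then, once.
The state is a dict: "t": time; "q": joint angles; "joint_vel": joint speeds; "joint_torque": joint torques, N m; "eef_pos": TCP position; "tool_rot": TCP orientation; "contact_force": force on the tool from outside, world axes, zero at the start; "torque": the same for the moment, N m; "gripper_width": opening from 0.0 (shut) to 1.0 (fully open); "grasp_force": force on a finger pad.
Only numpy, scipy, OpenCV 4.12 (cv2) and the standard library are available. Lean on these libraries where they do the work, as an engineer would, in place of code of your own. Each camera call takes 0.05 s, during which the arm holds its last target. There are 200 camera calls.

## Working session

There is one attempt and no reset: what is moved stays moved. The work goes in short steps, Python scripts to look and compute and a tool call to move; the robot and the scene stay as the last step left them, time stands still between calls to the robot, and variables do not carry over. Pictures are saved under pics/ and viewed, at most 10 in all, crops included, and the job is handed in when it is done.

```bash
ls; mkdir -p pics; python3 - <<'E'
from station import bot, ticket, read_camera, camera_info, get_obs
import cv2,numpy as np
o=get_obs();print(o)
for n in("scene","top","wrist"):
    print(n,camera_info(n))
    if n!="wrist": cv2.imwrite(f"pics/{n}0.png",read_camera(n))
E
```

```text
pics
station.py
{'t': 0.0, 'q': array([ 1.15990182,  0.47774998,  0.02232376,  1.55645443, -0.01149647,
        1.10931427, -0.08310309]), 'joint_vel': array([-0.00026685, -0.00018475,  0.0009141 ,  0.0002336 ,  0.00027883,
       -0.00026815, -0.00139603]), 'joint_torque': array([ 2.22631564e-05, -5.96450114e+01,  1.60772536e+00, -2.81200272e+01,
        1.24424402e-02,  9.36886965e-03, -4.09115003e-06]), 'eef_pos': array([ 0.20109339, -0.64372447,  0.23035777]), 'tool_rot': array([-8.76839839e-04,  9.88558328e-01,  1.50836416e-01, -1.98590884e-04]), 'contact_force': array([ 0.32815557, -0.33759161,  0.10708969]), 'torque': array([ 0.02071947, -0.01434196, -0.00961907]), 'grasp_force': 0.0, 'gripper_width': 1.0017546481450514}
scene {'vertical_fov': 57.85625459504953, 'cx': 315.60837687002754, 'cy': 234.31021141959434, 'view': array([[-0.73222838, -0.68097165, -0.01091852,  0.24407139],
       [ 0.44087916, -0.48616161,  0.75450147, -0.42701989],
       [-0.51910227,  0.54765364,  0.65620753, -0.46759419],
       [ 0.        ,  0.        ,  0.        ,  1.        ]])}
top {
[... 182 characters left out ...]
    [ 9.94652477e-01,  3.70487504e-03,  1.03212035e-01,
        -5.39116961e-01],
       [-1.03273078e-01,  2.54312926e-02,  9.94327874e-01,
        -1.09045518e+00],
       [ 0.00000000e+00,  0.00000000e+00,  0.00000000e+00,
         1.00000000e+00]])}
wrist {'vertical_fov': 62.87958921825142, 'cx': 324.0029453682737, 'cy': 245.77589555655564, 'hand_eye': array([[ 1.49038011e-03,  9.58615366e-01,  2.84700471e-01,
         7.21028304e-02],
       [ 9.99998883e-01, -1.46007996e-03, -3.18662478e-04,
         4.33210297e-05],
       [ 1.10210703e-04,  2.84700628e-01, -9.58616472e-01,
        -1.42711819e-01],
       [ 0.00000000e+00,  0.00000000e+00,  0.00000000e+00,
         1.00000000e+00]])}
```

View pics/top0.png

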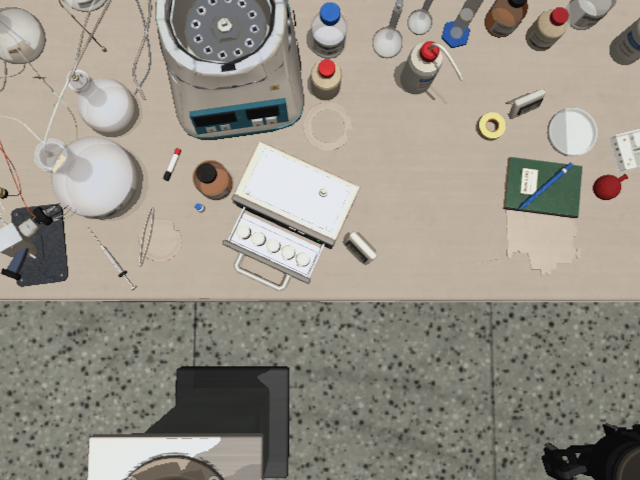

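View pics/scene0.png

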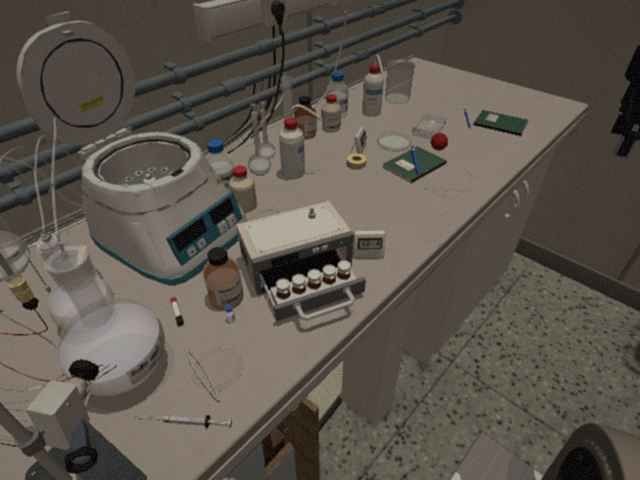

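The top view shows caps from about (243,232) to (303,260), the handle front from (236,262) to (284,288), the blue vial at (199,208), the timer at (361,247) and the bottle at (212,180). The scene view shows the same row of caps from (283,285) to (344,268), with the timer to its right.

```bash
cat > h.py <<'E'
import numpy as np,cv2
from station import bot, ticket, read_camera, camera_info, get_obs
from scipy.spatial.transform import Rotation as R
def cam(name,o=None):
    i=camera_info(name); f=240/np.tan(np.radians(i["vertical_fov"])/2)
    if "view" in i: T=np.linalg.inv(i["view"])
    else:
        o=o or get_obs(); W=np.eye(4); q=o["tool_rot"]
        W[:3,:3]=R.from_quat(np.r_[q[1:],q[0]]).as_matrix(); W[:3,3]=o["eef_pos"]; T=W@i["hand_eye"]
    return T,f,i["cx"],i["cy"]
def plane(c,uv,z):
    T,f,cx,cy=c; uv=np.atleast_2d(uv)
    d=np.c_[(uv[:,0]-cx)/f,-(uv[:,1]-cy)/f,-np.ones(len(uv))]@T[:3,:3].T
    return T[:3,3]+d*((z-T[2,3])/d[:,2])[:,None]
def proj(c,p):
    T,f,cx,cy=c; q=(np.atleast_2d(p)-T[:3,3])@T[:3,:3]
    return np.c_[cx-f*q[:,0]/q[:,2],cy+f*q[:,1]/q[:,2]]
E
python3 - <<'E'
from h import *
im=cv2.imread("pics/top0.png");g=im.min(2)
roi=np.zeros_like(g);roi[222:270,232:316]=1
print(g[232,235:255],g[246,262:284])
for th in(190,205,220):
    n,l,s,c=cv2.connectedComponentsWithStats(((g>th)&(roi>0)).astype(np.uint8))
    k=[i for i in range(1,n) if 40<s[i,4]<250]; k.sort(key=lambda i:c[i,0])
    print(th,[(s[i,4],c[i].round(1)) for i in k]); print(plane(cam("top"),c[k],.064).round(4) if k else 0)
print("approx",plane(cam("top"),[[243,232],[303,260]],.065),plane(cam("top"),[[236,262],[284,288]],.037), plane(cam("top"),[[199,208],[361,247],[212,180]],.04))
E
```

```text
[227 217 204 215 219 226 229 229 229 229 230 229 221 202 162  87 184 229
 229 221] [226 229 229 229 215 201 214 220 227 229 229 229 229 229 227 220 202 158
 162 213 229 212]
190 [(np.int32(84), array([309.1, 224.5]))]
[[ 0.5385 -0.2443  0.064 ]]
205 [(np.int32(79), array([309.2, 224.4]))]
[[ 0.5386 -0.2445  0.064 ]]
220 [(np.int32(52), array([243.1, 231.3])), (np.int32(52), array([258.1, 238.3])), (np.int32(52), array([272.8, 244.8])), (np.int32(52), array([288.1, 251.8])), (np.int32(49), array([302.9, 258.7])), (np.int32(67), array([309.6, 224.4]))]
[[ 0.5256 -0.125   0.064 ]
 [ 0.513  -0.1523  0.064 ]
 [ 0.5013 -0.1789  0.064 ]
 [ 0.4886 -0.2066  0.064 ]
 [ 0.4762 -0.2335  0.064 ]
 [ 0.5387 -0.2453  0.064 ]]
approx [[ 0.52426631 -0.12488197  0.065     ]
 [ 0.47387389 -0.23363383  0.065     ]] [[ 0.47119884 -0.10968445  0.037     ]
 [ 0.42354916 -0.19856804  0.037     ]] [[ 0.57102359 -0.03999176  0.04      ]
 [ 0.49938241 -0.34076848  0.04      ]
 [ 0.62380466 -0.06291619  0.04      ]]
```

The manual's scale: shifts go in shares of 50 mm and turns go in shares of 60 degrees. Converting my numbers, 0.029 m is 0.58, -0.027 m is -0.54, 0.122 rad / 1.0472 = 0.1165.

Request:
shift_gripper([
  [[0.58, -0.54, 0, 0, 0], [0.58, -0.54, 0, 0, 0], [0.58, -0.54, 0, 0, 0], [0.58, -0.54, 0, 0, 0], [0.58, -0.54, 0, 0, 0], [0.58, -0.54, 0, 0, 0], [0.58, -0.54, 0, 0, 0], [0.58, -0.54, 0, 0, 0], [0.58, -0.54, 0, 0, 0], [0.58, -0.54, 0, 0, 0], [0.58, -0.54, 0, 0, 0], [0.58, -0.54, 0, 0, 0], [0.58, -0.54, 0, 0, 0], [0.46, -0.5, 0, 0, 0], [0, 0, 0, 0.1165, 0], [0, 0, 0, 0.1165, 0], [0, 0, 0, 0.1165, 0], [0, 0, 0, 0.1165, 0], [0, 0, 0, 0.1155, 0], [0, 0, 0, 0.1155, 0]],
], clamp_n=40)

```text
t: 2.1
eef_pos: [0.4706, -0.1661, 0.231]
tool_rot: [-0.0, 0.977, -0.214, -0.0]
contact_force: [-0.4, 0.0, -0.4]
gripper_width: 0.003
grasp_force: 0.0
```

Request:
shift_gripper([
  [[0, 0, 0, 0, 0], [0, 0, 0, 0, 0], [0, 0, 0, 0, 0]],
])

```text
t: 2.4
eef_pos: [0.4709, -0.1661, 0.2312]
tool_rot: [0.0, 0.978, -0.211, -0.0]
contact_force: [-0.6, 1.0, 0.3]
gripper_width: 0.001
grasp_force: 0.0
```

```bash
python3 - <<'E'
from h import *
o=get_obs();im=read_camera("wrist");cv2.imwrite("pics/w1.png",im);np.save("w1.npy",o,allow_pickle=True);print(o["eef_pos"],o["tool_rot"],o["q"],o["contact_force"])
E
```

```text
[ 0.47087445 -0.16613023  0.23120384] [ 1.02270890e-05  9.77519616e-01 -2.10844469e-01 -9.78684546e-05] [ 0.37340147  0.19732421 -0.18109549  1.9572213   0.04224573  0.99079827
 -1.82309601] [-0.62873826  0.95808491  0.28162683]
```

View pics/w1.png

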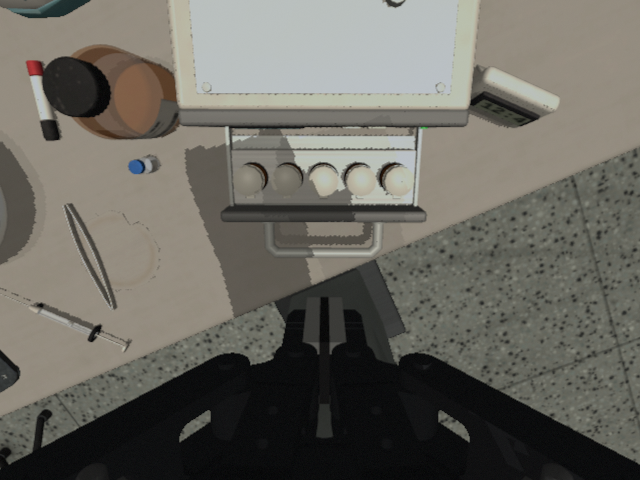

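The wrist view has the caps level at row ~180, between (252,180) and (397,180). The handle bar is at row ~250, columns 268–382, and the fingertip end is at (324,300).

```bash
python3 - <<'E'
from h import *
o=np.load("w1.npy",allow_pickle=True).item();c=cam("wrist",o);im=cv2.imread("pics/w1.png")
g=cv2.resize(im[145:215,225:425],None,fx=4,fy=4,interpolation=cv2.INTER_CUBIC);g=cv2.cvtColor(g,cv2.COLOR_BGR2GRAY)
h=cv2.HoughCircles(cv2.GaussianBlur(g,(0,0),2),cv2.HOUGH_GRADIENT,1,100,param1=60,param2=15,minRadius=48,maxRadius=76)
h=h[0][h[0][:,0].argsort()];uv=h[:,:2]/4+[225-.375,145-.375];print(np.c_[uv,h[:,2]/4].round(1))
p=plane(c,uv,.064);print(p.round(4))
t=plane(cam("top"),[[243.1,231.3],[258.1,238.3],[272.8,244.8],[288.1,251.8],[302.9,258.7]],.0645)
for P in(p,t):
    a=np.polyfit(np.arange(len(P)),P[:,:2],1);print("mean",P.mean(0).round(4),"step",a[0].round(4),np.linalg.norm(a[0]),np.degrees(np.arctan2(*-a[0][::-1])))
x=R.from_quat(np.r_[o["tool_rot"][1:],o["tool_rot"][0]]).as_matrix()[:,0];print("toolx deg",np.degrees(np.arctan2(x[1],x[0])))
print(proj(c,o["eef_pos"]), plane(c,[[268,252],[382,252]],.037),plane(c,[[222,215],[425,215]],.048))
v=cv2.cvtColor(g,cv2.COLOR_GRAY2BGR)
for a,b,r in h: cv2.circle(v,(int(a),int(b)),int(r),(0,0,255),1)
cv2.imwrite("pics/w1c.png",v)
E
```

```text
[[248.2 180.   16.1]
 [287.5 177.8  15.9]
 [322.2 178.8  17. ]
 [359.  177.5  15.5]
 [394.5 178.   15.8]]
[[ 0.5261 -0.1262  0.064 ]
 [ 0.515  -0.155   0.064 ]
 [ 0.5031 -0.1795  0.064 ]
 [ 0.4922 -0.2062  0.064 ]
 [ 0.4804 -0.2314  0.064 ]]
mean [ 0.5034 -0.1797  0.064 ] step [-0.0114 -0.0261] 0.028532089020403256 66.40753890964683
mean [ 0.5009 -0.1792  0.0645] step [-0.0123 -0.0271] 0.029787572909172562 65.61297596942917
toolx deg -24.343690163072136
[[323.06923227 317.10105284]] [[ 0.46065659 -0.10662896  0.037     ]
 [ 0.41852973 -0.20012831  0.037     ]] [[ 0.50851117 -0.08875765  0.048     ]
 [ 0.43792885 -0.2454037   0.048     ]]
```

View pics/w1c.png

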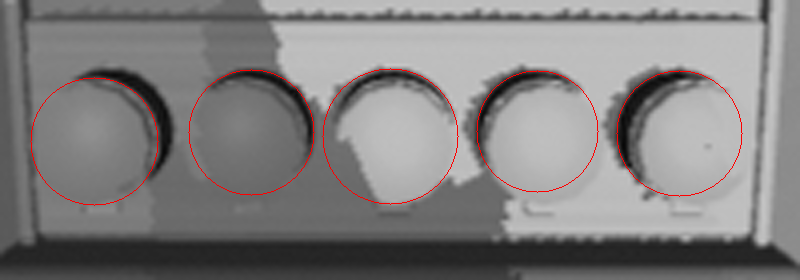

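Scaled: 0.03 m is 0.6, -0.0231 m is -0.462.

Request:
shift_gripper([
  [[0.168, -0.462, 0, 0, 0], [0.168, -0.462, 0, 0, 0], [0.168, -0.462, 0, 0, 0], [0.168, -0.462, 0, 0, 0], [0, 0, 0.6, 0, 0], [0, 0, 0.6, 0, 0], [0, 0, 0.6, 0, 0], [0, 0, 0.6, 0, 0], [0, 0, 0.6, 0, 0], [0, 0, 0.26, 0, 0], [0, 0, 0.1, 0, 0], [0, 0, 0, 0, 0], [0, 0, 0, 0, 0]],
])

```text
t: 3.75
eef_pos: [0.5409, -0.0961, 0.0645]
tool_rot: [-0.0, 0.977, -0.212, 0.001]
contact_force: [-0.4, 0.1, 1.6]
gripper_width: -0.0
grasp_force: 0.0
```

```bash
python3 - <<'E'
from h import *
for i in range(3): cv2.imwrite("pics/s1.png",read_camera("scene"));o=get_obs();print(o["eef_pos"],o["contact_force"])
E
```

```text
[ 0.54098889 -0.09608182  0.06469653] [ 0.68195933 -0.15254493 -0.43025923]
[ 0.54089097 -0.09613075  0.06464858] [ 0.48298521  0.02059245 -0.63815931]
[ 0.54072926 -0.09609323  0.06452052] [ 0.60128687 -0.27019459  0.09459746]
```

Request:
shift_gripper([
  [[0, 0, 0.026, 0, 0], [0, 0, 0, 0, 0], [0, 0, 0, 0, 0]],
])

```text
t: 4.2
eef_pos: [0.5399, -0.096, 0.0621]
tool_rot: [0.0, 0.977, -0.212, 0.0]
contact_force: [-0.4, 0.2, -1.5]
gripper_width: -0.0
grasp_force: 0.0
```

Request:
shift_gripper([
  [[0, 0.08, 0, 0, 0], [0, 0.08, 0, 0, 0], [0, 0.08, 0, 0, 0], [0, 0.08, 0, 0, 0], [0, 0.08, 0, 0, 0]],
])

```text
t: 4.7
eef_pos: [0.5336, -0.1099, 0.0623]
tool_rot: [-0.003, 0.978, -0.211, 0.001]
contact_force: [6.1, 17.2, -4.4]
gripper_width: -0.001
grasp_force: 9.0
```

Request:
shift_gripper([
  [[0, 0.08, 0, 0, 0], [0, 0.08, 0, 0, 0], [0, 0.08, 0, 0, 0]],
])

```text
t: 5.0
eef_pos: [0.5334, -0.1114, 0.0632]
tool_rot: [-0.008, 0.978, -0.207, 0.004]
contact_force: [15.4, 38.0, -3.2]
gripper_width: -0.002
grasp_force: 20.4
```

```bash
python3 - <<'E'
from h import *
for i in range(4): im=read_camera("scene");o=get_obs();print(o["eef_pos"],o["contact_force"])
cv2.imwrite("pics/s2.png",cv2.resize(im[220:340,220:400],None,fx=4,fy=4,interpolation=cv2.INTER_CUBIC))
E
```

```text
[ 0.53367149 -0.11128038  0.06334321] [11.79229296 31.95726839 -3.63035297]
[ 0.5336441  -0.11124937  0.06334366] [13.23025504 32.59446396 -4.10833534]
[ 0.5336677  -0.11121948  0.06335948] [12.35736109 31.60360807 -4.3031438 ]
[ 0.53366294 -0.11120785  0.06330845] [12.61340257 31.63591707 -4.48440782]
```

View pics/s2.png

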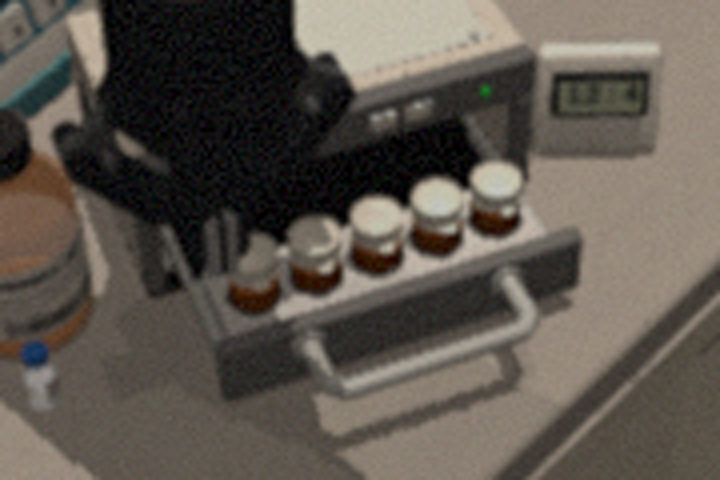

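Tip was 1 mm too low and is butting the rim of cap 1 (38 N sideways); in the picture it sits against the left of cap 1 at about (245,255). Backing off.

Scaled: -0.012 m is -0.24, -0.008 m is -0.16.

Request:
shift_gripper([
  [[0, -0.16, 0, 0, 0], [0, -0.24, 0, 0, 0], [0, 0, 0, 0, 0], [0, 0, 0, 0, 0], [0, 0, 0, 0, 0]],
])

```text
t: 5.7
eef_pos: [0.5343, -0.1081, 0.0619]
tool_rot: [0.0, 0.977, -0.213, -0.0]
contact_force: [-0.4, 0.7, -0.5]
gripper_width: -0.0
grasp_force: 0.4
```

```bash
python3 - <<'E'
from h import *
a=[]
for i in range(8): read_camera("scene");o=get_obs();a.append(np.r_[o["eef_pos"],o["contact_force"]])
print(np.round(a,4))
E
```

```text
[[ 0.5343 -0.1081  0.0619  0.1481  1.3965  1.288 ]
 [ 0.5343 -0.108   0.0619  0.4678  1.025  -0.5902]
 [ 0.5344 -0.108   0.0619 -0.3538 -0.2163  0.0822]
 [ 0.5345 -0.1078  0.0619  0.0648  0.3367 -0.0642]
 [ 0.5346 -0.1077  0.062  -0.1777 -0.0744  0.5938]
 [ 0.5347 -0.1075  0.062  -0.4567  0.591   0.4882]
 [ 0.5348 -0.1074  0.062  -0.6691 -0.4447  0.2791]
 [ 0.5348 -0.1072  0.062   0.5159  0.3435 -0.2363]]
```

Scaled: -0.005 m is -0.1, -0.0015 m is -0.03.

Request:
shift_gripper([
  [[0, -0.1, -0.03, 0, 0], [0, 0, 0, 0, 0], [0, 0, 0, 0, 0], [0, 0, 0, 0, 0], [0, 0, 0, 0, 0], [0, 0, 0, 0, 0], [0, 0, 0, 0, 0], [0, 0, 0, 0, 0], [0, 0, 0, 0, 0], [0, 0, 0, 0, 0]],
])

```text
t: 7.1
eef_pos: [0.5369, -0.1024, 0.0635]
tool_rot: [0.0, 0.977, -0.212, 0.0]
contact_force: [-0.3, -0.4, 0.3]
gripper_width: -0.001
grasp_force: 0.0
```

```bash
python3 - <<'E'
from h import *
a=[]
for i in range(6): im=read_camera("scene");o=get_obs();a.append(np.r_[o["eef_pos"],o["contact_force"]])
print(np.round(a,4))
cv2.imwrite("pics/s3.png",cv2.resize(im[220:340,220:400],None,fx=4,fy=4,interpolation=cv2.INTER_CUBIC))
E
```

```text
[[ 0.5369 -0.1023  0.0635  0.0285  0.167  -0.3754]
 [ 0.537  -0.1023  0.0635 -0.8508 -0.2029 -0.5893]
 [ 0.537  -0.1023  0.0635 -0.4997  0.2744 -0.7801]
 [ 0.537  -0.1023  0.0635  0.1439 -0.5263 -0.3244]
 [ 0.537  -0.1024  0.0635  0.9101  0.4506  0.4782]
 [ 0.5369 -0.1023  0.0635 -0.1155  0.2518 -0.5752]]
```

View pics/s3.png

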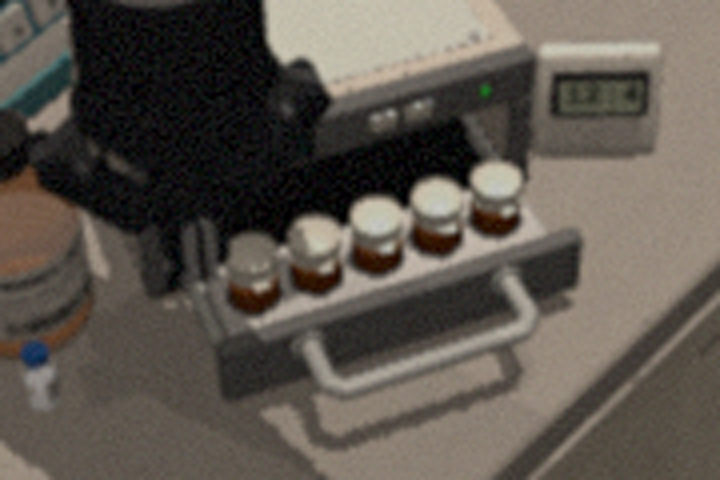

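Scaled: 0.004 m is 0.08, 0.003 m is 0.06.

Request:
shift_gripper([
  [[0, 0.08, 0, 0, 0], [0, 0.08, 0, 0, 0], [0, 0.08, 0, 0, 0], [0, 0.06, 0, 0, 0]],
])

```text
t: 7.8
eef_pos: [0.5323, -0.1145, 0.0643]
tool_rot: [-0.001, 0.977, -0.211, 0.001]
contact_force: [0.9, 2.0, 4.2]
gripper_width: -0.005
grasp_force: 2.1
```

Request:
shift_gripper([
  [[0, 0.04, 0, 0, 0], [0, 0.04, 0, 0, 0]],
])

```text
t: 8.0
eef_pos: [0.5299, -0.1194, 0.064]
tool_rot: [-0.0, 0.977, -0.212, 0.001]
contact_force: [1.4, 2.7, 4.0]
gripper_width: -0.0
grasp_force: 2.0
```

Scaled: 0.002 m is 0.04, 0.0003 m is 0.006.

Request:
shift_gripper([
  [[0, 0.04, 0.006, 0, 0], [0, 0.04, 0.006, 0, 0], [0, 0.04, 0, 0, 0]],
])

```text
t: 8.3
eef_pos: [0.5265, -0.1254, 0.0629]
tool_rot: [0.0, 0.977, -0.212, -0.0]
contact_force: [0.6, 2.0, 3.5]
gripper_width: -0.002
grasp_force: 1.9
```

Request:
shift_gripper([
  [[0, 0, 0, 0, 0], [0, 0, 0, 0, 0]],
])

```text
t: 8.5
eef_pos: [0.5262, -0.1257, 0.0628]
tool_rot: [0.0, 0.977, -0.212, -0.0]
contact_force: [-0.2, 0.4, 3.9]
gripper_width: 0.004
grasp_force: 2.0
```

Scaled: 0.003 m is 0.06, -0.0007 m is -0.014.

Request:
shift_gripper([
  [[0, 0, -0.014, 0, 0], [0, 0.06, 0, 0, 0], [0, 0.06, 0, 0, 0], [0, 0.06, 0, 0, 0], [0, 0, 0, 0, 0], [0, 0, 0, 0, 0], [0, 0, 0, 0, 0], [0, 0, 0, 0, 0]],
])

```text
t: 9.3
eef_pos: [0.523, -0.1331, 0.0637]
tool_rot: [-0.0, 0.977, -0.212, 0.0]
contact_force: [-1.5, 1.1, -0.8]
gripper_width: -0.004
grasp_force: 0.0
```

Scaled: 0.004 m is 0.08, 0.003 m is 0.06.

Request:
shift_gripper([
  [[0, 0.08, 0, 0, 0], [0, 0.08, 0, 0, 0], [0, 0.06, 0, 0, 0], [0, 0.04, 0, 0, 0], [0, 0.04, 0, 0, 0]],
])

```text
t: 9.8
eef_pos: [0.5174, -0.1468, 0.0641]
tool_rot: [-0.0, 0.977, -0.212, 0.001]
contact_force: [1.0, 2.6, 3.6]
gripper_width: -0.0
grasp_force: 2.0
```

Scaled: 0.002 m is 0.04, 0.0004 m is 0.008.

Request:
shift_gripper([
  [[0, 0.04, 0.008, 0, 0], [0, 0.04, 0.008, 0, 0], [0, 0.04, 0, 0, 0], [0, 0, 0, 0, 0], [0, 0, 0, 0, 0]],
])

```text
t: 10.3
eef_pos: [0.5139, -0.153, 0.0627]
tool_rot: [0.0, 0.977, -0.212, -0.0]
contact_force: [0.3, 0.5, 4.1]
gripper_width: -0.001
grasp_force: 1.9
```

Request:
shift_gripper([
  [[0, 0, -0.014, 0, 0], [0, 0.06, 0, 0, 0], [0, 0.06, 0, 0, 0], [0, 0.06, 0, 0, 0], [0, 0, 0, 0, 0], [0, 0, 0, 0, 0], [0, 0, 0, 0, 0], [0, 0, 0, 0, 0]],
])

```text
t: 11.1
eef_pos: [0.5105, -0.1604, 0.0635]
tool_rot: [-0.0, 0.977, -0.212, 0.0]
contact_force: [-0.7, 0.3, 0.5]
gripper_width: -0.002
grasp_force: 0.0
```

Scaled: 0.004 m is 0.08, -0.0002 m is -0.004.

Request:
shift_gripper([
  [[0, 0.08, -0.004, 0, 0], [0, 0.08, 0, 0, 0], [0, 0.06, 0, 0, 0], [0, 0.04, 0, 0, 0], [0, 0.04, 0, 0, 0]],
])

```text
t: 11.6
eef_pos: [0.5049, -0.1741, 0.0642]
tool_rot: [-0.0, 0.977, -0.212, 0.001]
contact_force: [1.2, 2.8, 3.7]
gripper_width: -0.002
grasp_force: 2.0
```

Scaled: 0.002 m is 0.04, 0.0005 m is 0.01.

Request:
shift_gripper([
  [[0, 0.04, 0.01, 0, 0], [0, 0.04, 0.01, 0, 0], [0, 0.04, 0, 0, 0], [0, 0, 0, 0, 0], [0, 0, 0, 0, 0]],
])

```text
t: 12.1
eef_pos: [0.5015, -0.1803, 0.0627]
tool_rot: [0.0, 0.977, -0.212, -0.0]
contact_force: [0.3, -0.1, 4.0]
gripper_width: 0.001
grasp_force: 1.8
```

Request:
shift_gripper([
  [[0, 0, -0.02, 0, 0], [0, 0.06, 0, 0, 0], [0, 0.06, 0, 0, 0], [0, 0.06, 0, 0, 0], [0, 0, 0, 0, 0], [0, 0, 0, 0, 0], [0, 0, 0, 0, 0], [0, 0, 0, 0, 0]],
])

```text
t: 12.9
eef_pos: [0.4981, -0.1877, 0.0637]
tool_rot: [-0.0, 0.977, -0.212, 0.0]
contact_force: [0.7, 0.4, 0.5]
gripper_width: -0.001
grasp_force: 0.0
```

Scaled: 0.004 m is 0.08, 0.003 m is 0.06.

Request:
shift_gripper([
  [[0, 0.08, 0, 0, 0], [0, 0.08, 0, 0, 0], [0, 0.06, 0, 0, 0], [0, 0.04, 0, 0, 0], [0, 0.04, 0, 0, 0]],
])

```text
t: 13.4
eef_pos: [0.4925, -0.2015, 0.0641]
tool_rot: [-0.0, 0.977, -0.212, 0.001]
contact_force: [0.4, 2.7, 4.5]
gripper_width: 0.001
grasp_force: 2.0
```

Scaled: 0.002 m is 0.04, 0.0005 m is 0.01.

Request:
shift_gripper([
  [[0, 0.04, 0.01, 0, 0], [0, 0.04, 0.01, 0, 0], [0, 0.04, 0, 0, 0], [0, 0, 0, 0, 0], [0, 0, 0, 0, 0]],
])

```text
t: 13.9
eef_pos: [0.489, -0.2075, 0.0627]
tool_rot: [0.0, 0.977, -0.212, -0.0]
contact_force: [0.4, 0.1, 3.0]
gripper_width: -0.001
grasp_force: 1.8
```

Request:
shift_gripper([
  [[0, 0, -0.02, 0, 0], [0, 0.06, 0, 0, 0], [0, 0.06, 0, 0, 0], [0, 0.06, 0, 0, 0], [0, 0, 0, 0, 0], [0, 0, 0, 0, 0], [0, 0, 0, 0, 0], [0, 0, 0, 0, 0]],
])

```text
t: 14.7
eef_pos: [0.4856, -0.215, 0.0637]
tool_rot: [-0.0, 0.977, -0.212, -0.0]
contact_force: [0.1, 0.5, -0.0]
gripper_width: 0.002
grasp_force: 0.0
```

Scaled: 0.004 m is 0.08, 0.003 m is 0.06.

Request:
shift_gripper([
  [[0, 0.08, 0, 0, 0], [0, 0.08, 0, 0, 0], [0, 0.06, 0, 0, 0], [0, 0.04, 0, 0, 0], [0, 0.04, 0, 0, 0]],
])

```text
t: 15.2
eef_pos: [0.48, -0.2288, 0.0641]
tool_rot: [-0.0, 0.977, -0.212, 0.001]
contact_force: [1.2, 2.8, 4.0]
gripper_width: -0.001
grasp_force: 2.0
```

Scaled: 0.002 m is 0.04, 0.0005 m is 0.01.

Request:
shift_gripper([
  [[0, 0.04, 0.01, 0, 0], [0, 0.04, 0.01, 0, 0], [0, 0.04, 0, 0, 0], [0, 0, 0, 0, 0], [0, 0, 0, 0, 0]],
])

```text
t: 15.7
eef_pos: [0.4766, -0.2349, 0.0627]
tool_rot: [0.0, 0.977, -0.212, -0.0]
contact_force: [-0.0, 0.1, 3.4]
gripper_width: 0.002
grasp_force: 1.8
```

Request:
shift_gripper([
  [[0, 0, -0.4, 0, 0], [0, 0, -0.4, 0, 0], [0, 0, -0.4, 0, 0], [-0.4, -0.24, 0, 0, 0], [-0.4, -0.24, 0, 0, 0], [-0.4, -0.24, 0, 0, 0], [-0.4, -0.24, 0, 0, 0], [-0.34, -0.24, 0, 0, 0], [0, 0, 0, 0, 0], [0, 0, 0, 0, 0], [0, 0, 0, 0, 0]],
])

```text
t: 16.8
eef_pos: [0.4137, -0.1405, 0.1226]
tool_rot: [0.0, 0.977, -0.213, 0.0]
contact_force: [0.5, 0.2, -0.3]
gripper_width: -0.003
grasp_force: 0.0
```

```bash
python3 - <<'E'
from h import *
o=get_obs();im=read_camera("wrist");print(o["eef_pos"]);cv2.imwrite("pics/w2.png",im)
C=np.array([.5017,-.1795]);X=np.array([.911,-.412])
print("rel to row centre, toolx",(o["eef_pos"][:2]-C)@X,"tool y",(o["eef_pos"][:2]-C)@[-.412,-.911])
E
```

```text
[ 0.41374539 -0.14051052  0.12264237]
rel to row centre, toolx -0.09619031781730443 tool y 0.0007178790538690196
```

View pics/w2.png

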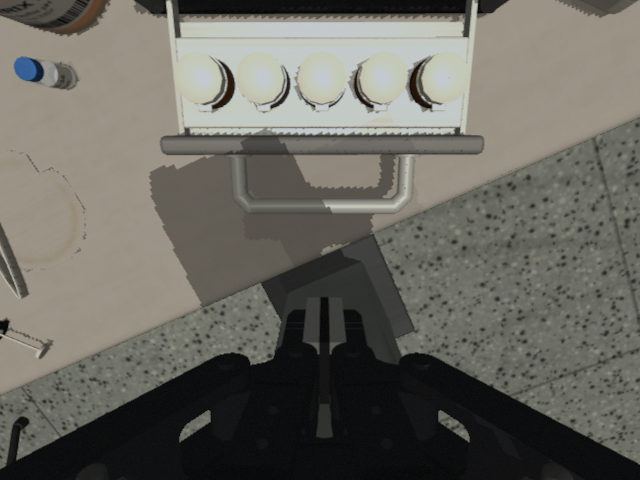

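The caps are level at row ~80 and the fingertip (324,300) is in line with the middle of the handle bar (columns 235–412, row ~207). Going down in front of the handle.

Scaled: 0.02 m is 0.4, 0.0145 m is 0.29.

Request:
shift_gripper([
  [[0, 0, 0.4, 0, 0], [0, 0, 0.4, 0, 0], [0, 0, 0.4, 0, 0], [0, 0, 0.4, 0, 0], [0, 0, 0.29, 0, 0], [0, 0, 0, 0, 0], [0, 0, 0, 0, 0], [0, 0, 0, 0, 0]],
])

```text
t: 17.65
eef_pos: [0.4142, -0.1399, 0.0289]
tool_rot: [0.0, 0.977, -0.212, 0.001]
contact_force: [0.6, 0.1, -0.1]
gripper_width: -0.002
grasp_force: 0.0
```

Request:
shift_gripper([
  [[0.1, 0, 0, 0, 0], [0.1, 0, 0, 0, 0], [0.1, 0, 0, 0, 0], [0.08, 0, 0, 0, 0], [0.08, 0, 0, 0, 0]],
])

```text
t: 18.15
eef_pos: [0.4341, -0.149, 0.0281]
tool_rot: [0.0, 0.977, -0.212, -0.001]
contact_force: [-2.3, 1.8, 2.2]
gripper_width: -0.003
grasp_force: 1.4
```

Scaled: 0.006 m is 0.12.

Request:
shift_gripper([
  [[0.12, 0, 0, 0, 0], [0.12, 0, 0, 0, 0], [0.12, 0, 0, 0, 0], [0.12, 0, 0, 0, 0], [0.12, 0, 0, 0, 0], [0.12, 0, 0, 0, 0], [0.12, 0, 0, 0, 0], [0.12, 0, 0, 0, 0], [0.12, 0, 0, 0, 0]],
])

```text
t: 19.05
eef_pos: [0.4839, -0.1716, 0.0281]
tool_rot: [0.0, 0.977, -0.212, -0.0]
contact_force: [-3.2, 0.6, 0.1]
gripper_width: -0.001
grasp_force: 1.5
```

Request:
shift_gripper([
  [[0.04, 0, 0, 0, 0], [0.04, 0, 0, 0, 0], [0.04, 0, 0, 0, 0]],
])

```text
t: 19.35
eef_pos: [0.4886, -0.1738, 0.0281]
tool_rot: [-0.0, 0.977, -0.212, -0.001]
contact_force: [-6.8, 3.0, 2.8]
gripper_width: -0.0
grasp_force: 3.8
```

Scaled: 0.002 m is 0.04, 0.001 m is 0.02.

Request:
shift_gripper([
  [[0.04, 0, 0, 0, 0], [0.02, 0, 0, 0, 0]],
])

```text
t: 19.55
eef_pos: [0.4886, -0.1738, 0.0279]
tool_rot: [-0.0, 0.977, -0.212, -0.003]
contact_force: [-11.1, 6.4, 11.4]
gripper_width: -0.001
grasp_force: 6.6
```

Request:
shift_gripper([
  [[0.02, 0, 0, 0, 0], [0, 0, 0, 0, 0]],
])

```text
t: 19.75
eef_pos: [0.4886, -0.1738, 0.0277]
tool_rot: [-0.0, 0.977, -0.212, -0.004]
contact_force: [-12.4, 4.9, 9.4]
gripper_width: -0.001
grasp_force: 6.6
```

Scaled: -0.03 m is -0.6, -0.02 m is -0.4.

Request:
shift_gripper([
  [[-0.2, 0, 0, 0, 0], [-0.4, 0, 0, 0, 0], [-0.3, 0, 0, 0, 0], [0, 0, -0.6, 0, 0], [0, 0, -0.6, 0, 0], [0, 0, -0.6, 0, 0], [0, 0, -0.6, 0, 0], [0, 0, 0, 0, 0], [0, 0, 0, 0, 0]],
])

```text
t: 20.65
eef_pos: [0.4528, -0.1573, 0.1491]
tool_rot: [0.0, 0.977, -0.212, 0.002]
contact_force: [-0.2, 0.7, -0.6]
gripper_width: -0.001
grasp_force: 0.0
```

```bash
python3 - <<'E'
from h import *
o=get_obs();im=read_camera("wrist");print(o["eef_pos"],o["contact_force"]);s=read_camera("scene")
cv2.imwrite("pics/f.png",np.hstack([cv2.resize(im,(400,300)),cv2.resize(s[190:340,200:400],(400,300))]))
E
```

```text
[ 0.45275313 -0.15733227  0.14909011] [-0.16924095  0.66902076 -0.60702354]
```

View pics/f.png

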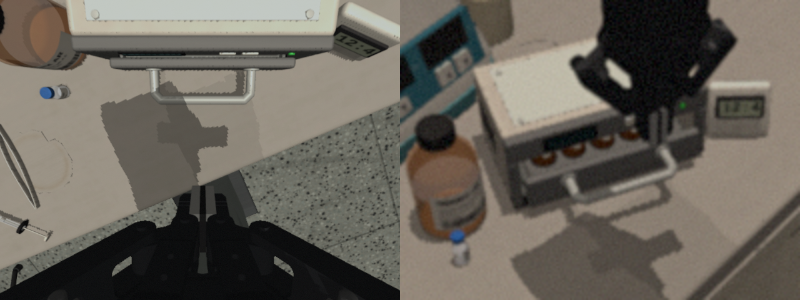

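The drawer's panel is up against the sampler front, with the handle bar at (205,100) in the left half, and the bystanders have not moved. One numeric check of the handle's travel before handing in.

```bash
python3 - <<'E'
from h import *
C=np.array([.5017,-.1795]);X=np.array([.911,-.412])
def bar(im,col,r0,r1):
    g=im[r0:r1,col-4:col+5].astype(int).mean((1,2)); return g.round().astype(int)
im=read_camera("wrist");c=cam("wrist")
print(bar(im,370,145,180))
w2=cv2.imread("pics/w2.png");print(bar(w2,370,192,225))
for r in(155,160,165): print(r,(plane(c,[[325,r]],.037)[0,:2]-C)@X)
o={"eef_pos":np.array([.41374539,-.14051052,.12264237]),"tool_rot":get_obs()["tool_rot"]}
for r in(202,207,212): print(r,(plane(cam("wrist",o),[[325,r]],.037)[0,:2]-C)@X)
E
```

```text
[ 97  85  82  82  81 105 126 139 149 158 178 189 190 169 152 142 132 120
 101 120 132 133 133 133 133 133 133 133 133 132 133 133 133 134 134]
[ 82  82  82  82  82  82  84 102 120 134 144 154 167 188 193 186 165 151
 143 134 120  90  83  95  98  97  97 106 109 105 104  99  97]
155 0.001042596132631671
160 -0.0020372147458096834
165 -0.00513909126612358
202 -0.06509414392200472
207 -0.06807024387236217
212 -0.07106840944671423
```

Scaled: -0.01 m is -0.2.

Request:
shift_gripper([
  [[-0.2, 0, 0, 0, 0], [0, 0, 0, 0, 0], [0, 0, 0, 0, 0], [0, 0, 0, 0, 0], [0, 0, 0, 0, 0], [0, 0, 0, 0, 0], [0, 0, 0, 0, 0], [0, 0, 0, 0, 0]],
])

```text
t: 21.6
eef_pos: [0.4427, -0.1528, 0.1482]
tool_rot: [0.0, 0.977, -0.212, 0.0]
contact_force: [0.2, -0.5, -0.2]
gripper_width: -0.002
grasp_force: 0.0
```

```bash
python3 - <<'E'
from h import *
C=np.array([.5017,-.1795]);X=np.array([.911,-.412])
def edge(im,c,r0,r1):
    out=[]
    for col in(290,300,350,360,370,380):
        g=im[r0:r1,col-2:col+3].astype(float).mean((1,2)); k=g.argmax(); out.append((col,r0+k,((plane(c,[[col,r0+k]],.0415)[0,:2]-C)@X).round(4)))
    return out
o=get_obs();print(o["eef_pos"],o["tool_rot"]);im=read_camera("wrist");cv2.imwrite("pics/w3.png",im);print(edge(im,cam("wrist",o),125,180))
o2={"eef_pos":np.array([.41374539,-.14051052,.12264237]),"tool_rot":np.array([0,.977,-.213,0.])/np.hypot(.977,.213)}
print(edge(cv2.imread("pics/w2.png"),cam("wrist",o2),195,222))
c=cam("top");t0=cv2.imread("pics/top0.png");t=read_camera("top");cv2.imwrite("pics/t3.png",t)
E
```

```text
[ 0.44265751 -0.15279477  0.14822949] [ 1.78343123e-06  9.77266993e-01 -2.12012311e-01  6.51455085e-05]
[(290, np.int64(140), np.float64(0.0011)), (300, np.int64(140), np.float64(0.0011)), (350, np.int64(140), np.float64(0.001)), (360, np.int64(140), np.float64(0.001)), (370, np.int64(140), np.float64(0.001)), (380, np.int64(140), np.float64(0.001))]
[(290, np.int64(205), np.float64(-0.0659)), (300, np.int64(205), np.float64(-0.0659)), (350, np.int64(206), np.float64(-0.0666)), (360, np.int64(206), np.float64(-0.0666)), (370, np.int64(206), np.float64(-0.0666)), (380, np.int64(206), np.float64(-0.0666))]
```

Scaled: 0.03 m is 0.6, 0.0245 m is 0.49.

Request:
shift_gripper([
  [[0, 0, 0.6, 0, 0], [0, 0, 0.6, 0, 0], [0, 0, 0.6, 0, 0], [0, 0, 0.49, 0, 0], [0, 0, 0, 0, 0], [0, 0, 0, 0, 0], [0.2, 0, 0, 0, 0], [0.2, 0, 0, 0, 0], [0.2, 0, 0, 0, 0], [0.2, 0, 0, 0, 0], [0.1, 0, 0, 0, 0], [0.06, 0, 0, 0, 0]],
])

```text
t: 22.9
eef_pos: [0.4869, -0.173, 0.0337]
tool_rot: [-0.0, 0.977, -0.212, 0.0]
contact_force: [-0.1, -0.4, 0.4]
gripper_width: 0.001
grasp_force: 0.0
```

Request:
shift_gripper([
  [[0.06, 0, 0, 0, 0], [0.04, 0, 0, 0, 0], [0, 0, 0, 0, 0]],
])

```text
t: 23.2
eef_pos: [0.4885, -0.1738, 0.0332]
tool_rot: [-0.0, 0.977, -0.212, -0.002]
contact_force: [-4.5, 1.2, 4.2]
gripper_width: -0.006
grasp_force: 2.7
```

Scaled: 0.003 m is 0.06, 0.002 m is 0.04.

Request:
shift_gripper([
  [[0.06, 0, 0, 0, 0], [0.04, 0, 0, 0, 0], [0, 0, 0, 0, 0]],
])

```text
t: 23.5
eef_pos: [0.4886, -0.1741, 0.0324]
tool_rot: [-0.0, 0.977, -0.212, -0.007]
contact_force: [-14.2, 8.1, 11.6]
gripper_width: 0.001
grasp_force: 8.2
```

Request:
shift_gripper([
  [[-0.2, 0, 0, 0, 0], [-0.4, 0, 0, 0, 0], [-0.4, 0, 0, 0, 0], [0, 0, -0.6, 0, 0], [0, 0, -0.6, 0, 0], [0, 0, -0.6, 0, 0], [0, 0, -0.6, 0, 0], [0, 0, 0, 0, 0], [0, 0, 0, 0, 0], [0, 0, 0, 0, 0], [0, 0, 0, 0, 0]],
])

```text
t: 24.6
eef_pos: [0.449, -0.1559, 0.1525]
tool_rot: [-0.0, 0.977, -0.212, -0.001]
contact_force: [0.4, 0.5, -0.4]
gripper_width: 0.001
grasp_force: 0.0
```

```bash
python3 -c "
from station import bot, ticket, read_camera, camera_info, get_obs
print(ticket.hand_in())"
```

```text
the job is handed in; nothing more can be done
None
```

The job is handed in, but the hand-in returned no verdict: all five caps went down left to right to about 3 mm (2.2 needed), apart from one early bump of cap 1's rim that peaked near 41 N on the wrist reading, at the 40 N limit. The drawer was pushed to a firm stop (two pushes of about 16 N moved it no further; the camera puts its travel at about 67 mm, only roughly confirming the 67 mm needed), the arm is clear, and the bystanders look unmoved.

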